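# Clear the well hatch and lever it open

### The arm

A 6-joint arm with a two-finger parallel gripper is mounted at the origin on the work surface. World frame = base frame: x ahead of the robot, y to its left, z up, the work surface at z = 0. Lengths are in m, angles in rad, forces in N, time in s.
With the tool pointing down it reaches from about 0.3 to 0.875 m from the base axis. Payload 6.4 kg.
Tool frame: the origin (TCP) lies midway between the tips of the shut fingers; the grasp point (between the pads) lies 19 mm behind it; z points along the fingers, y is the line along which they close (so a half turn about z gives the same grasp; the last joint's range is limited). The gripper opens to 85 mm and grips with 20 to 120 N. Pads are 22 mm wide; open, the fingers measure 114 mm over their backs; the gripper's body (76 mm by 85 mm) begins 54 mm behind the grasp point. The pads swing forward as they close: fully open they stand 13 mm farther back than shut.
Start: joints at [-1.39, 0.181, 1.607, -0, 1.354, -0.206], TCP at [0.217, -0.533, 0.231] pointing down, gripper open.
Joint ranges: [-2.99, 2.99], [-0.89, 2.07], [0.3, 2.58], [-1.14, 4.28], [0, 2.63], [-3.12, 3.12]. Speed limits (rad/s): [2.57, 2.57, 3.01, 3.14, 3.14, 3.14].

### API

Orientations are given as a unit quaternion [w, x, y, z].
In Python, from bench import status, camera, ctrl gives the robot as it stands. The module is installed in compiled form; this text tells all that it offers.
- The arm moves only by the shell command python3 -m handwheel 'ROWS'. ROWS is JSON, a list that holds one entry, the list of rows, each a list of 7 numbers: the opening, from -1 (shut) to 1 (fully open), then the shift along the tool's x, y, z in cm, then the turn, a rotation vector about the tool's x, y, z in degrees. A call has 1 to 10 rows; each row is the pose to reach, as a shift and turn from the pose commanded when the call began, along the tool's axes at that moment; what a row does not reach only later rows make up. A row lasts 1/8 s, in which the tool goes at most 62.5 mm and 10.7 degrees, less where a joint would pass 70% of its speed; a pose out of reach is approached as far as the arm can. A call with a gripper value outside its range is refused whole. The fingers move at their own pace and stop on an object; the grip force is fixed at half the most. Time passes only in rows, so rows that repeat a pose let the fingers close. It gives the time, the measured TCP pose, the force, the opening and the grip force at its end, in the units of the state.
- status.get_obs(): the state, without advancing time (a new reading comes with each control period).
- camera(name): name is "side" or "top"; returns a dict with "frame" (420x560x3 uint8, blue, green, red), "depth" (420x560 float32, m along the optical axis (not along the pixel's ray), 0 where there is no reading), "fx", "fy", "cx", "cy" (pixels), "extrinsics" (4x4, takes a point from camera to world coordinates). Camera axes: x right, y down, z forward; pixel columns grow to the right and rows downward; lengths in m; the calibration is good to about 2 mm. A picture is of the moment at which its call begins.
- ctrl.hand_in(): hands the job in; it is judged then, once.
The state is a dict: "time_s": time; "q": joint angles; "dq": joint speeds; "joint_efforts": joint torques, N m; "eef_pos": TCP position; "eef_rot": TCP orientation; "wrist_force": force on the tool from outside, world axes, zero at the start; "torque": the same for the moment, N m; "opening": opening from 0.0 (shut) to 1.0 (fully open); "grasp_force": force on a finger pad.
Only numpy, scipy, OpenCV 4.12 (cv2) and the standard library are available. Lean on these libraries where they do the work, as an engineer would, in place of code of your own. Each camera call takes 0.05 s, during which the arm holds its last target. There are 200 camera calls.

### The job

A red tin has been left standing on the heavy hatch of the chocolate well. With the fingertips push it, without picking it up, off the hatch until it stands wholly on the fixed steel deck just beyond, and then press the lever's blue handle right down onto its rubber stop, so that the lever alone raises the hatch. Finish while still holding the handle down there; do not lift the lever out of its notches or touch the raised hatch, and leave everything else where it stands.

Things in the scene. Friction and masses are not known exactly. Their poses are not given: they have to be found in the camera images.
- well: Fixed steel well unit; place and yaw vary. Origin on the counter (z = 0) below the lever's pivot. Its frame (mm): x across the lever, from the robot's side to the deck; y along the lever, handle to hatch; z up. The shut hatch covers x -60..60, y 60..196, top at z 90.4. The pivot lies at (0, 0, 85) in two notched steel cheeks that reach z 99 (x -26..26, y -20..20).
- deck_mid (a point): Centre of the top of the fixed steel parking deck beside the hatch on its far side, at (125, 130.5, 89.4) of the well's frame, 1 mm lower than the hatch. The deck covers x 63..188, y 58..203 of the well's frame, with a 6 mm high dark rim on its two y edges and its far x edge, open towards the hatch.
- stop_top (a point): Top of the black rubber stop on the foot plate under the lever's handle, at (0, -162, 19.5) of the well's frame; the stop is 28 wide.
- hatch (a joint): Angle of the hatch, rad: 0 shut, grows as its edge near the lever rises. About 0.31 with the lever fully down on its stop. The hinge lies along x at y 200, z 83 of the well's frame; the hatch falls shut when not held.
- hatch_edge (a point): Middle of the upper free edge of the hatch, a heavy metal-grey plate 120 (x) by 136 (y) by 14, about 2.6 kg, with an orange strip along this edge.
- lever: Loose steel bar, 275 x 18 x 8, its cross pin resting in the notches; a 20 mm black roller under the hatch's free edge; on the long end a blue handle 30 wide, 85 long, 20 thick, 125 to 210 from the pivot. Origin at the pin; axes as the well's at the start, when the bar slopes up to the handle by 0.25 rad (down by 0.31 on the stop). Pressing takes 3 to 9 N.
- handle (a point): The point to press: on the top face of the blue handle, on its middle line, 185 from the pivot. About 140 above the counter at the start, about 38 when fully down on the stop; in going down it moves about 5 mm in the well's -y.
- pivot (a point): Centre of the lever's pivot pin, 85 above the counter while it rests in the notches.
- tin_mid (a point): Centre (half-way up) of the red tin with brass lid: upright cylinder 64 across, 45 high, 0.15 to 0.3 kg, loose, standing on the hatch at the start.
- tin: The same red tin; origin at the centre of its underside, z along its axis.
- bonbon0: dark brown praline, 32 wide, 22 high, loose on the white board; leave alone. Origin: centre of its underside.
- bonbon1: reddish brown praline, 32 wide, 22 high, loose on the white board; leave alone. Origin: centre of its underside.
- bonbon2: dark brown praline, 32 wide, 22 high, loose on the white board; leave alone. Origin: centre of its underside.
- palette: palette knife with blue handle lying on the white board; leave alone.
- tub: clear plastic tub, 90 across, 60 high, loose, standing beyond the lever; leave alone. Origin: centre of its underside.
- bowl: glass bowl, 90 across, 45 high, loose, standing beyond the lever's handle; leave alone. Origin: centre of its underside.
- jar: amber glass jar with white cap, 52 across, 70 high, loose, standing on the robot's side of the lever; leave alone. Origin: centre of its underside.
Mind the look-alikes: they are no part of the job. Of the things like the tin, leave any that is green, pink or purple; of the rest the larger one is meant.

How it is judged:
On the way, in this order (a step that is already met when the one before it is completed fails the run):
1. the tin stands wholly on the deck, hatch still shut (x of tin_mid in the frame of well between 0.0925 and 0.165 m and y of tin_mid in the frame of well between 0.08 and 0.185 m and z of tin_mid in the frame of well between 0.105 and 0.118 m and angle between tin's own z axis and vertical below 0.12 rad and value of joint hatch below 0.05 rad), for 0.2 s.
2. the handle is pressed down by the fingers and the hatch raised (value of joint hatch above 0.27 rad and contact force between the fingers and lever above 1 N), for 0.3 s.
At the end, for the whole second after the job is handed in: The fingers press the lever (over 1 N) and hold the hatch still, raised over 0.27 rad, the robot not touching the hatch; the lever's pin rests in its notches; the tin stands upright and still on the deck, wholly off the hatch (centre beyond x 92.5 mm in the well's frame, between the rims) (all of step 2 and contact force between each of the fingers, the arm and hatch below 0.5 N and x of tin_mid in the frame of well between 0.0925 and 0.165 m and y of tin_mid in the frame of well between 0.08 and 0.185 m and z of tin_mid in the frame of well between 0.105 and 0.118 m and angle between tin's own z axis and vertical below 0.12 rad and linear speed of tin below 0.02 m/s and velocity of joint hatch between -0.05 and 0.05 rad/s and z of pivot in the frame of well between 0.077 and 0.093 m); the arm keeps its last pose, push and grip.
It fails at once if the tin is picked up, tipped or pushed off the unit (z of tin_mid in the frame of well below 0.095 m or z of tin_mid in the frame of well above 0.128 m or angle between tin's own z axis and vertical above 0.5 rad).
It fails at once if the hatch is raised with the tin still on it (value of joint hatch above 0.06 rad and x of tin_mid in the frame of well below 0.088 m).
It fails at once if the raised hatch is touched by the robot (value of joint hatch above 0.06 rad and contact force between any of the fingers, the arm and hatch above 1 N).
It fails at once if the lever is lifted out of its notches (z of pivot in the frame of well above 0.1 m).
It fails at once if a bystander is disturbed (distance of any of bonbon0, bonbon1, bonbon2, palette, tub, bowl, jar from where it was at the start of the episode above 0.025 m).
It also fails if it takes over 48 s, if anything falls off the work surface, if the arm or the gripper's body presses on something with over 40 N, if the wrist force passes 120 N, or if a joint passes its speed limit or range.

## Working session

There is one attempt and no reset: what is moved stays moved. The work goes in short steps, Python scripts to look and compute and a shell command to move; the robot and the scene stay as the last step left them, time stands still between calls to the robot, and variables do not carry over. Pictures are saved under pics/ and viewed, at most 10 in all, crops included, and the job is handed in when it is done.

```bash
mkdir -p pics
python3 - <<'E'
from bench import status,camera,ctrl
import cv2,numpy as np
for n in("top","side"):
    c=camera(n);cv2.imwrite(f"pics/{n}0.png",c["frame"]);np.savez(f"{n}0.npz",**c)
    print(n,c["fx"],c["cx"],c["cy"],c["extrinsics"].round(3).tolist())
o=status.get_obs();print(o)
E
```

```text
top 386.0642049079398 277.028656242726 211.18174103038515 [[-0.026, -0.997, 0.078, 0.49], [-1.0, 0.026, 0.005, -0.117], [-0.007, -0.078, -0.997, 1.023], [0.0, 0.0, 0.0, 1.0]]
side 457.3120369160794 283.1513392611007 208.37429713692057 [[0.928, -0.251, 0.276, 0.19], [-0.373, -0.633, 0.678, -1.012], [0.005, -0.732, -0.681, 0.986], [0.0, 0.0, 0.0, 1.0]]
{'time_s': 0.1, 'q': array([-1.39032064e+00,  1.81510978e-01,  1.60789497e+00, -1.23870957e-05,
        1.35378170e+00, -2.06299450e-01]), 'dq': array([-0.00054996, -0.0009654 , -0.00143849,  0.00068507,  0.0014642 ,
        0.00136998]), 'joint_efforts': array([ 3.00811989e-04, -4.45873797e+01, -3.52236664e+01, -3.12986895e-04,
        4.14110589e-03, -3.02881824e-05]), 'eef_pos': array([ 0.21681544, -0.53202885,  0.23045566]), 'eef_rot': array([-7.97510098e-04,  9.81358260e-01,  1.92185663e-01,  4.25021394e-06]), 'wrist_force': array([-0.52621737,  0.0526515 , -0.75258479]), 'torque': array([0.00557133, 0.02937555, 0.00819762]), 'grasp_force': 0.0, 'opening': 1.001026883232168}
```

View pics/top0.png

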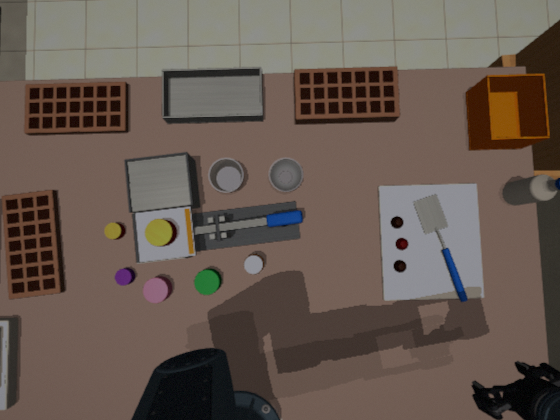

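View pics/side0.png

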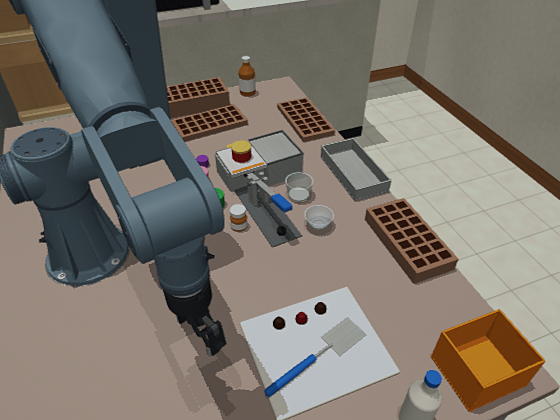

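Top view: the deck is around px (160,183), the hatch with its orange strip at (190,230), and the tin's brass lid at (159,233). The lever's blue handle is at (285,218). The jar at (254,264) is on the robot's side, with the tub at (227,176) and bowl at (286,175) beyond the lever.

```bash
cat > h.py <<'E'
import cv2,numpy as np
def pts(c):
    v,u=np.mgrid[:420,:560];d=c["depth"];P=np.stack([(u-c["cx"])/c["fx"]*d,(v-c["cy"])/c["fy"]*d,d],-1)
    E=c["extrinsics"];return P@E[:3,:3].T+E[:3,3]
def blob(c,lo,hi,roi):
    h=cv2.cvtColor(c["frame"],cv2.COLOR_BGR2HSV);m=cv2.inRange(h,lo,hi);z=np.zeros_like(m);x0,y0,x1,y1=roi;z[y0:y1,x0:x1]=m[y0:y1,x0:x1]
    n,l,s,_=cv2.connectedComponentsWithStats(z);return l==1+np.argmax(s[1:,4])
def ray(c,uv,z):
    E=c["extrinsics"];d=E[:3,:3]@[(uv[0]-c["cx"])/c["fx"],(uv[1]-c["cy"])/c["fy"],1];return E[:3,3]+d*(z-E[2,3])/d[2]
E
python3 - <<'E'
from h import *
c=dict(np.load("top0.npz"));P=pts(c)
def rep(n,m):
    Q=P[m];r=cv2.minAreaRect((Q[:,:2]*1000).astype(np.float32));print(n,m.sum(),"med",np.median(Q,0).round(4),"rect mm",np.round(r[0],1),np.round(r[1],1),round(r[2],1))
    return Q
t=blob(c,(20,100,100),(35,255,255),(130,205,200,260));rep("lid",t)
vu=np.argwhere(t);(u,v),R=cv2.minEnclosingCircle(vu[:,::-1].astype(np.float32));print("lid ray",ray(c,(u,v),.1354),R/386*.888)
s=blob(c,(8,130,100),(22,255,255),(182,200,205,260));Q=rep("strip",s)
b=blob(c,(100,120,60),(130,255,255),(255,200,315,240));Q=rep("handle",b)
x,y,_=Q.mean(0);w=np.linalg.svd(Q-Q.mean(0),full_matrices=False)[2][0];print("handle dir",w,"mean",Q.mean(0))
# hatch+deck plane region from height band
m=(abs(P[...,2]-.0895)<.008);z=np.zeros(m.shape,bool);z[140:270,115:203]=m[140:270,115:203];z|=t
rep("hatch+deck",z)
for n,roi in(("tub",(205,155,245,195)),("bowl",(266,156,304,194)),("jar",(242,252,266,276)),("green",(193,268,222,296)),("pink",(142,276,170,303))):
    x0,y0,x1,y1=roi;mm=np.zeros(m.shape,bool);mm[y0:y1,x0:x1]=P[y0:y1,x0:x1,2]>.025;rep(n,mm);print(P[mm][:,2].max())
E
```

```text
lid 572 med [0.5186 0.1613 0.1353] rect mm [494.5  47.8] [324.6  61.8] 77.8
lid ray [0.51905915 0.16102486 0.1354    ] 0.03134533624204329
strip 192 med [0.5206 0.1013 0.0908] rect mm [532.3  -2.3] [107.8 220. ] 6.1
handle 462 med [ 0.5427 -0.1285  0.135 ] rect mm [ 530.  -128.4] [76.  85.1] 7.0
handle dir [ 0.08764319  0.0688471  -0.99376997] mean [ 0.5433022  -0.12830221  0.13140468]
hatch+deck 6269 med [0.5876 0.1658 0.0901] rect mm [591.5  70.4] [254.5 352.2] 6.1
tub 406 med [0.6771 0.0274 0.0542] rect mm [606.3 -49.1] [254.4  87.7] 49.5
1.0229078039116994
bowl 401 med [ 0.6687 -0.1372  0.0406] rect mm [ 603.9 -115.2] [ 87.4 209.6] 68.5
1.0229078039116994
jar 343 med [ 0.4367 -0.0533  0.0694] rect mm [446.9 -78.7] [ 50.8 104.8] 22.4
1.0229078039116994
green 533 med [0.3934 0.0668 0.0447] rect mm [445.   -2.9] [ 62.3 238.2] 36.3
1.0229078039116994
pink 558 med [0.3771 0.1939 0.0446] rect mm [414.   51.4] [ 62.7 365.1] 14.6
1.0229078039116994
```

```bash
python3 - <<'E'
from h import *
c=dict(np.load("top0.npz"));P=pts(c)
def rect(n,m,z):
    k=cv2.findContours(m.astype(np.uint8),0,2)[0];k=max(k,key=cv2.contourArea)[:,0]
    W=np.array([ray(c,p,z)[:2]*1000 for p in k],np.float32);r=cv2.minAreaRect(W);print(n,np.round(r[0],1),np.round(r[1],1),round(r[2],2));return r
s=blob(c,(8,130,100),(22,255,255),(182,200,205,260));S=rect("strip",s,.0904)
b=blob(c,(100,120,60),(130,255,255),(255,200,315,240));B=rect("handle",b,.132)
m=(abs(P[...,2]-.090)<.01);z=np.zeros(m.shape,np.uint8);z[140:270,115:203]=m[140:270,115:203];t=blob(c,(20,100,100),(35,255,255),(130,205,200,260));z[t]=1
z=cv2.morphologyEx(z,cv2.MORPH_CLOSE,np.ones((9,9)));z=cv2.morphologyEx(z,cv2.MORPH_OPEN,np.ones((5,5)));H=rect("all",z,.0904)
d=np.array(B[0])-np.array(S[0]);print("lever dir angle", np.degrees(np.arctan2(d[0],-d[1])), np.linalg.norm(d))
for n,roi in(("tub",(205,155,245,195)),("bowl",(266,156,304,194)),("jar",(242,252,266,276)),("green",(193,268,222,296)),("pink",(142,276,170,303)),("cheeks",(203,210,232,245))):
    x0,y0,x1,y1=roi;q=P[y0:y1,x0:x1].reshape(-1,3);q=q[(q[:,2]>(.08 if n=="cheeks" else .025))&(q[:,2]<.3)];r=cv2.minAreaRect((q[:,:2]*1000).astype(np.float32));print(n,np.round(r[0],1),np.round(r[1],1),round(r[2],1),q[:,2].max().round(3))
E
python3 -c "
import cv2;i=cv2.imread('pics/top0.png')[140:300,100:320];cv2.imwrite('pics/crop.png',cv2.resize(i,None,fx=3.6,fy=3.6,interpolation=2))"
```

```text
strip [521.2 101.4] [107.5  10.3] 5.48
handle [ 543.4 -128.8] [30.7 82.3] 6.11
all [581.6 167.8] [254.3 159.3] 5.41
lever dir angle 5.526138189930252 231.281162273854
tub [660.9  13.7] [86.5 87.5] 89.2 0.065
bowl [ 660.5 -137.9] [87.1 86.5] 88.8 0.049
jar [436.3 -52.6] [50.6 48. ] 44.4 0.075
green [393.9  67.5] [61.9 61.4] 87.6 0.05
pink [376.9 197.6] [61.2 63.6] 0.9 0.051
cheeks [526.8  31.5] [62.7 64.2] 55.4 0.104
```

View pics/crop.png

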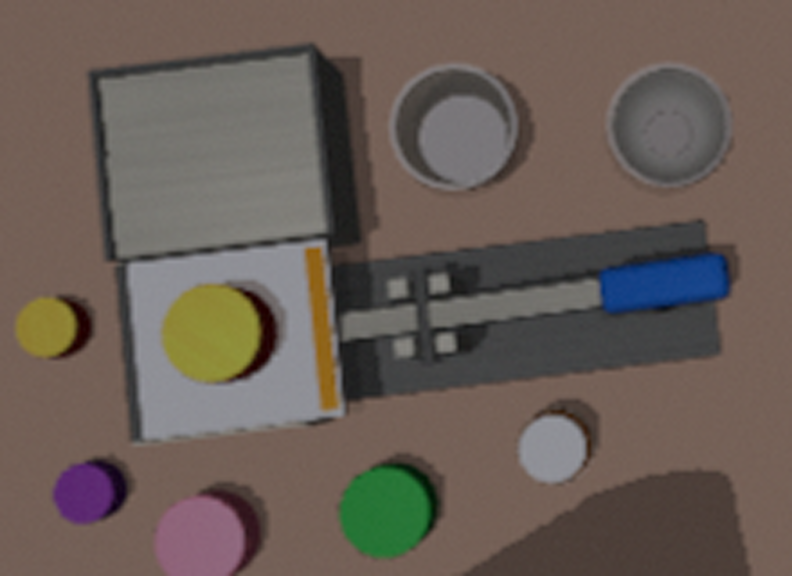

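The crop agrees with the list: tin on the hatch, deck above it in the picture, and only the green, pink and purple tins and the small yellow one as look-alikes. The well's pivot is at about (527.5, 33.5) mm with a yaw of 5.5°, and the tin is at well (4, 128). I'll use a partly open gripper as a cradle to push the tin.

```bash
cat >> h.py <<'E'
from scipy.spatial.transform import Rotation as R
A=np.radians(5.5);X=np.array([np.cos(A),np.sin(A),0]);Y=np.array([-np.sin(A),np.cos(A),0]);O=np.array([.5275,.0335,0])
def go(wx,wy,z,yaw=5.5):
    "well mm target -> tool-frame shift cm and turn deg"
    from bench import status
    o=status.get_obs();q=o["eef_rot"];r=R.from_quat(np.roll(q,-1))
    T=O+X*wx/1e3+Y*wy/1e3+[0,0,z/1e3];d=r.inv().apply(T-o["eef_pos"])*100
    g=R.from_euler("z",yaw,degrees=True)*R.from_euler("x",180,degrees=True)
    p=o["eef_pos"]-O;print("t",o["time_s"].__round__(2),"well now mm",(1e3*np.array([p@X,p@Y,p[2]])).round(1),"shift cm",d.round(2),"turn",np.degrees((r.inv()*g).as_rotvec()).round(1),"F",o["wrist_force"].round(1),"open",round(o["opening"],2))
E
python3 -c "
from h import *;go(-75,127.7,190)"
python3 -m handwheel '[[[-0.06,3.2,-3.8,0,0,0,2],[-0.06,6.5,-7.6,0,0,0,5],[-0.06,9.8,-11.4,0,0,0,8],[-0.06,13,-15.2,0,0,0,12],[-0.06,16.2,-19,0,0,0,16.7],[-0.06,19.5,-22.8,0,0,0,16.7],[-0.06,22.8,-26.6,0,0,0,16.7],[-0.06,26,-30.4,0,0,0,16.7],[-0.06,29.2,-34.2,0,0,0,16.7],[-0.06,31,-36.2,0,0,0,16.7]]]'
python3 -c "
from h import *;go(-75,127.7,190)"
```

```text
t 0.1 well now mm [-363.5 -533.1  230.5] shift cm [ 46.58 -55.03   4.15] turn [-0.1 -0.  16.7] F [-0.5  0.1 -0.8] open 1.0
time_s: 1.35
eef_pos: [0.3675, -0.0781, 0.2311]
eef_rot: [-0.0, 0.999, 0.049, -0.0]
wrist_force: [0.2, 0.3, 0.2]
opening: 0.471
grasp_force: 0.0
t 1.35 well now mm [-170.   -95.7  231.1] shift cm [  9.53 -22.33   4.12] turn [-0.   0.   0.1] F [0.2 0.3 0.2] open 0.47
```

```bash
python3 -m handwheel '[[[-0.06,1.9,-4.5,0,0,0,0],[-0.06,3.8,-9,0,0,0,0],[-0.06,5.7,-13.5,1,0,0,0],[-0.06,7.6,-18,2,0,0,0],[-0.06,9,-21.5,4,0,0,0],[-0.06,9.5,-22.3,7,0,0,0],[-0.06,9.5,-22.3,10,0,0,0],[-0.06,9.5,-22.3,12.8,0,0,0],[-0.06,9.5,-22.3,12.8,0,0,0]]]'
python3 - <<'E'
from h import *;go(88,127.7,103)
from bench import camera
i=[]
for n,(x,y) in(("top",(80,130)),("side",(150,80))):
    f=camera(n)["frame"];i.append(cv2.resize(f[y:y+150,x:x+200],None,fx=2,fy=2,interpolation=2))
cv2.imwrite("pics/pre.png",np.hstack(i))
E
```

```text
time_s: 2.48
eef_pos: [0.4385, 0.1506, 0.1011]
eef_rot: [0.0, 0.999, 0.048, -0.003]
wrist_force: [-0.6, -0.4, -0.5]
opening: 0.47
grasp_force: 0.0
t 2.48 well now mm [-77.4 125.1 101.1] shift cm [16.53 -0.27 -0.28] turn [-0.   0.3 -0. ] F [-0.6 -0.4 -0.5] open 0.47
```

View pics/pre.png

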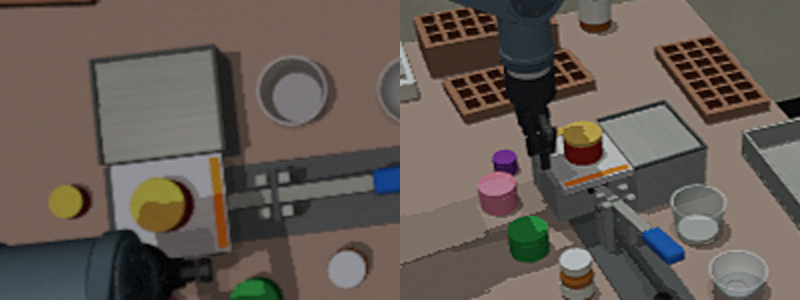

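Side crop: the fingers are low beside the hatch, on the side opposite the deck, with the tin ahead of them and clear. Now pushing.

```bash
python3 -m handwheel '[[[-0.06,1.5,-0.2,-0.3,0,0,0],[-0.06,3,-0.2,-0.3,0,0,0],[-0.06,4,-0.2,-0.3,0,0,0],[-0.06,4.8,-0.2,-0.3,0,0,0],[-0.06,5.6,-0.2,-0.3,0,0,0],[-0.06,6.4,-0.2,-0.3,0,0,0],[-0.06,7.2,-0.2,-0.3,0,0,0],[-0.06,8,-0.2,-0.3,0,0,0],[-0.06,8.8,-0.2,-0.3,0,0,0],[-0.06,9.5,-0.2,-0.3,0,0,0]]]'
python3 - <<'E'
from h import *;go(88,127.7,103)
from bench import camera
i=[]
for n,(x,y) in(("top",(80,130)),("side",(150,80))):
    f=camera(n)["frame"];i.append(cv2.resize(f[y:y+150,x:x+200],None,fx=2,fy=2,interpolation=2))
cv2.imwrite("pics/mid.png",np.hstack(i))
E
```

```text
time_s: 3.82
eef_pos: [0.5357, 0.1618, 0.1063]
eef_rot: [0.0, 0.999, 0.048, -0.0]
wrist_force: [-2.0, -0.5, 2.5]
opening: 0.469
grasp_force: 1.5
t 3.83 well now mm [ 20.5 126.9 106.3] shift cm [ 6.75 -0.09  0.33] turn [ 0.  0. -0.] F [-2.  -0.5  2.5] open 0.47
```

View pics/mid.png

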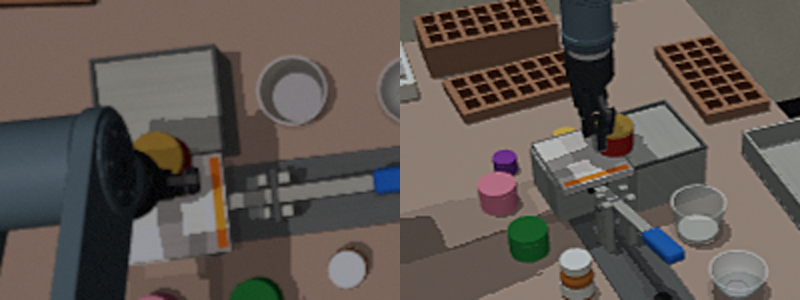

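The tin is cradled and half-way onto the deck. Pushing the rest of the way, then backing off.

```bash
python3 -m handwheel '[[[-0.06,0.8,-0.1,0,0,0,0],[-0.06,1.6,-0.1,0,0,0,0],[-0.06,2.4,-0.1,0,0,0,0],[-0.06,3.2,-0.1,0,0,0,0],[-0.06,4,-0.1,0,0,0,0],[-0.06,4.8,-0.1,0,0,0,0],[-0.06,5.6,-0.1,0,0,0,0],[-0.06,6.3,-0.1,0,0,0,0],[-0.06,6.8,-0.1,0,0,0,0],[-0.06,6.8,-0.1,0,0,0,0]]]'
python3 -m handwheel '[[[-0.06,-1,0,0,0,0,0],[-0.06,-2.5,0,0,0,0,0],[-0.06,-5,0,-2,0,0,0],[-0.06,-8,0,-5,0,0,0],[-0.06,-12,2,-8,0,0,0],[-0.06,-15,5,-9,0,0,0],[-0.06,-15,10,-9,0,0,0],[-0.06,-15,15,-9,0,0,0],[-0.06,-15,20,-9,0,0,0],[-0.06,-15,20,-9,0,0,0]]]'
python3 - <<'E'
from h import *;go(0,-180,170)
from bench import camera
c=camera("top");P=pts(c)
t=blob(c,(20,100,80),(35,255,255),(110,140,215,260));k=np.argwhere(t)[:,::-1].astype(np.float32);(u,v),r=cv2.minEnclosingCircle(k)
p=ray(c,(u,v),.1344)-O;print("tin well",p@X*1e3,p@Y*1e3,"r",r/386*.888,np.median(P[t][:,2]))
i=[]
for n,(x,y) in(("top",(110,130)),("side",(150,80))):
    f=(c if n=="top" else camera(n))["frame"];i.append(cv2.resize(f[y:y+150,x:x+200],None,fx=2,fy=2,interpolation=2))
cv2.imwrite("pics/post.png",np.hstack(i))
E
```

```text
time_s: 5.18
eef_pos: [0.6034, 0.1692, 0.1064]
eef_rot: [-0.0, 0.999, 0.048, 0.0]
wrist_force: [0.1, -1.0, 0.0]
opening: 0.472
grasp_force: 0.0
time_s: 6.42
eef_pos: [0.4723, -0.0469, 0.1966]
eef_rot: [0.0, 0.999, 0.045, 0.0]
wrist_force: [-1.9, -0.2, 0.2]
opening: 0.467
grasp_force: 0.0
t 6.42 well now mm [-62.7 -74.7 196.6] shift cm [ 6.32 10.49  2.67] turn [ 0.1 -0.  -0.3] F [-1.9 -0.2  0.2] open 0.47
tin well 125.12353000063287 125.9770011924467 r 0.03142233932574179 0.13452930508730343
```

View pics/post.png

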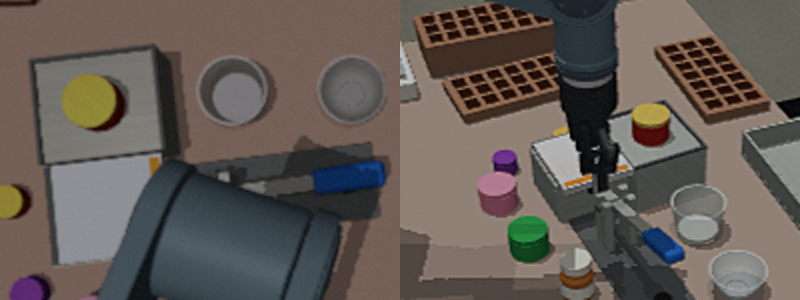

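Tin is at well (125, 126), upright with its lid at z 134.5 mm. Next I'll shut the fingers and go above the handle.

```bash
python3 -m handwheel '[[[-1,1.5,3,0,0,0,0],[-1,3,6,0,0,0,0],[-1,4.5,8.5,0,0,0,0],[-1,6.3,10.3,0,0,0,0],[-1,6.3,10.3,0,0,0,0],[-1,6.3,10.3,1.5,0,0,0],[-1,6.3,10.3,3,0,0,0],[-1,6.3,10.3,3,0,0,0]]]'
python3 - <<'E'
from h import *;go(0,-178,140)
from bench import camera
i=[]
for n,(x,y) in(("top",(160,150)),("side",(180,120))):
    f=camera(n)["frame"];i.append(cv2.resize(f[y:y+150,x:x+200],None,fx=2,fy=2,interpolation=2))
cv2.imwrite("pics/pp.png",np.hstack(i))
E
```

```text
time_s: 7.52
eef_pos: [0.5433, -0.1393, 0.164]
eef_rot: [-0.001, 0.999, 0.048, -0.002]
wrist_force: [0.4, -0.5, 0.2]
opening: -0.002
grasp_force: 0.0
t 7.53 well now mm [  -0.9 -173.5  164. ] shift cm [0.1  0.45 2.4 ] turn [-0.1  0.2 -0. ] F [ 0.4 -0.5  0.2] open -0.0
```

View pics/pp.png

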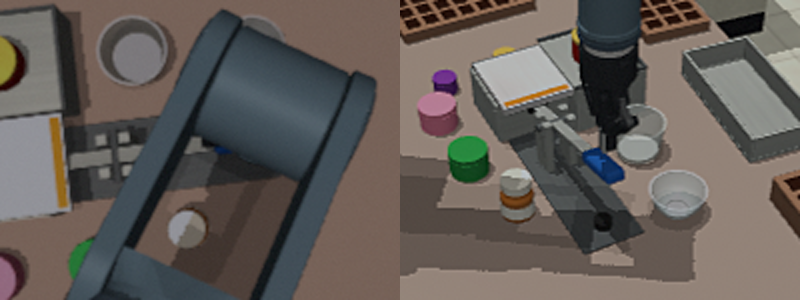

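Side crop: the shut fingertips are right above the blue handle, with the jar and bowl clear of them. Pressing.

```bash
python3 -m handwheel '[[[-1,0.1,0.2,0.8,0,0,0],[-1,0.1,0.3,1.6,0,0,0],[-1,0.1,0.3,2.4,0,0,0],[-1,0.1,0.3,3.2,0,0,0],[-1,0.1,0.3,4,0,0,0],[-1,0.1,0.4,5,0,0,0],[-1,0.1,0.4,6,0,0,0],[-1,0.1,0.5,7,0,0,0],[-1,0.1,0.5,8,0,0,0],[-1,0.1,0.5,9,0,0,0]]]'
python3 -c "
from h import *;go(0,-180,42)"
```

```text
time_s: 8.88
eef_pos: [0.5478, -0.1471, 0.0771]
eef_rot: [0.001, 0.999, 0.048, 0.001]
wrist_force: [0.1, -3.6, 5.3]
opening: -0.001
grasp_force: 3.1
t 8.88 well now mm [   2.9 -181.7   77.1] shift cm [-0.3  -0.18  3.51] turn [ 0.2 -0.2 -0.1] F [ 0.1 -3.6  5.3] open -0.0
```

```bash
python3 -m handwheel '[[[-1,0,0,0.8,0,0,0],[-1,-0.1,0,1.6,0,0,0],[-1,-0.2,0,2.4,0,0,0],[-1,-0.2,0,2.9,0,0,0],[-1,-0.2,0,3.2,0,0,0],[-1,-0.2,0,3.4,0,0,0],[-1,-0.2,0,3.5,0,0,0],[-1,-0.2,0,3.5,0,0,0],[-1,-0.2,0,3.5,0,0,0]]]'
python3 - <<'E'
from h import *;go(0,-180,40)
from bench import camera
c=camera("top");P=pts(c);s=blob(c,(8,130,80),(22,255,255),(175,190,215,265));print("strip px",s.sum(),"z",np.median(P[s],0))
i=[]
for n,(x,y) in(("top",(110,130)),("side",(180,120))):
    f=(c if n=="top" else camera(n))["frame"];i.append(cv2.resize(f[y:y+150,x:x+200],None,fx=2,fy=2,interpolation=2))
cv2.imwrite("pics/down.png",np.hstack(i))
E
```

```text
time_s: 10.0
eef_pos: [0.5453, -0.1457, 0.0417]
eef_rot: [0.0, 0.999, 0.048, 0.001]
wrist_force: [0.7, 2.0, 5.2]
opening: 0.003
grasp_force: 2.2
t 10.0 well now mm [   0.6 -180.    41.7] shift cm [-0.06 -0.    0.17] turn [ 0.  -0.1 -0. ] F [0.7 2.  5.2] open 0.0
strip px 185 z [0.51966453 0.11013207 0.12963166]
```

View pics/down.png

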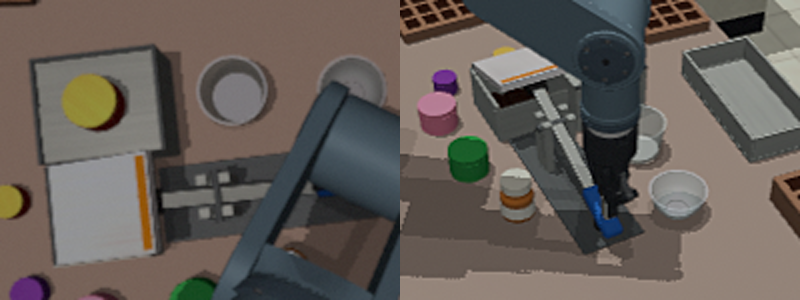

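The hatch is up to about 0.29 rad and everything else is in place. The force of 5 N shows the handle isn't on the stop yet, so I'll press on gently.

```bash
python3 -m handwheel '[[[-1,0,0,0.1,0,0,0],[-1,0,0,0.2,0,0,0],[-1,0,0,0.3,0,0,0],[-1,0,0,0.3,0,0,0],[-1,0,0,0.3,0,0,0]]]'
```

```text
time_s: 10.72
eef_pos: [0.5456, -0.1456, 0.0401]
eef_rot: [0.0, 0.999, 0.048, 0.001]
wrist_force: [-3.1, 4.0, 16.5]
opening: -0.001
grasp_force: 7.1
```

```bash
python3 -m handwheel '[[[-1,0,0,0,0,0,0],[-1,0,0,0,0,0,0],[-1,0,0,0,0,0,0],[-1,0,0,0,0,0,0],[-1,0,0,0,0,0,0],[-1,0,0,0,0,0,0]]]'
python3 - <<'E'
from h import *
from bench import camera,ctrl
c=camera("top");P=pts(c);s=blob(c,(8,130,80),(22,255,255),(175,190,215,265));z=np.median(P[s][:,2]);print("strip z",z)
t=blob(c,(20,100,80),(35,255,255),(110,140,215,215));u=np.median(np.argwhere(t),0)[::-1];p=ray(c,u,.1344)-O;print("tin",p@X,p@Y)
if z>.128: print(ctrl.hand_in())
E
```

```text
time_s: 11.48
eef_pos: [0.5456, -0.1456, 0.0401]
eef_rot: [0.0, 0.999, 0.048, 0.001]
wrist_force: [-2.1, 3.5, 16.1]
opening: 0.004
grasp_force: 7.1
strip z 0.12990698706274095
tin 0.12517547401488877 0.12659376383825732
the job is handed in; nothing more can be done
None
```

The job is handed in: the red tin stands on the deck at well (125, 127) mm, and the fingers are holding the handle down on its stop with about 16 N, keeping the hatch raised to about 0.3 rad; no verdict came back.

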